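# Pull the filter of the sanding box and hold it up to the lamp

### The job

Check the filter of the downdraft sanding box: first push the blast gate on its duct fully shut, then swing the box's cover flap up past upright so that it stays open, and draw the filter cassette straight up out of its slot by its pull rib. Finish holding the cassette in the gripper, upright and still, its broad face square to the lit panel of the work lamp, about ten centimetres in front of the panel and centred on it. Do not let go of it at the end, leave the flap open and the gate shut, do not touch the lamp, and leave the jars, bottle and hand tools where they are.

Things in the scene. Friction and masses are not known exactly. Their poses are not given: they have to be found in the camera images.
- sanding_box: Grey downdraft sanding box, fixed, 240 (its x) x 420 (y) x 140 mm high; origin under its centre. Perforated steel deck on the -y part, filter well under the aluminium flap at the +y end (clear opening x -78..78, y 75..196 mm). From the +y end a 66 mm steel duct, axis 70 mm up, runs through the blast gate at y 285 mm, then bends off to +x as a pipe at y 370. Yaw varies by about 0.2 rad.
- gate (a joint): Slide of the blast gate blade, in m: 0 = fully open, 0.070 = fully shut against its stop. The blade moves along the sanding box's +x to shut. Friction about 3 N; it stays where it is left. It starts open or partly open (0 to 0.02).
- gate_grip (a point): Grip point of the blast gate's handle: black upright post 14 x 14 mm, from 34 to 126 mm above the bench, on the robot-side end of the thin upright aluminium blade (3 mm thick, 80 tall, lying along the box's x). The point is on the post's axis, 20 mm below its top. Shut, the post still stands 28 mm clear of the gate body (90 wide along x, 18 thick, top 120 mm up).
- flap (a joint): Hinge angle of the cover flap, in rad: 0 = shut (flat on the box), 1.57 = upright, 1.92 = its stop. Stiff friction hinge, about 0.2 N m: the flap stays wherever it is left. Starts shut.
- flap_handle (a point): Middle of the flap's round steel bar handle: 10 mm thick, 100 mm long along the sanding box's x, on two end posts, its axis 35 mm above the flap's top face. It lies 118 mm from the hinge line, 16 mm from the flap's free (-y) edge, and moves with the flap. About 180 mm above the bench when shut.
- flap_hinge (a point): Middle of the hinge line, parallel to the sanding box's x axis, at box y 203 mm, 140 mm above the bench. The flap (174 mm along x, 134 long, 4 thick, 0.2 kg) extends from it to the box's -y and swings up and over towards the box's +y. The bar's axis is 118 mm from the hinge along the flap and 39 mm off it square to the flap.
- filter: Filter cassette, black frame with white pleats: 24 thick (its x) x 150 (y) x 78 mm tall, with a pull rib on top 12 thick x 70 long x 36 tall (114 mm overall). 0.2-0.4 kg. Origin: centre of underside. Starts hidden under the flap, upright on the box floor (8 mm up) in a slot at box y 125 mm, its x axis along the box's y; the guides give 2-3 mm of play and end 83 mm above the bench.
- filter_grip (a point): Grip point on the pull rib, on the cassette's axis, 100 mm above its underside (14 mm below the rib's top).
- filter_mid (a point): Middle of the cassette's pleated panel, 39 mm above its underside, 61 mm below filter_grip.
- lamp: Work lamp with an upright LED panel (170 mm wide, 110 mm tall, 26 mm thick) on a post and round foot of 124 mm diameter, fixed to the bench. The lit face looks along the lamp's -x axis; its y is level along the panel, z up. Origin: on the bench, 20 mm behind the lit face. The lamp's direction varies by 0.7 rad.
- lamp_face (a point): Centre of the lamp's lit face, 225 mm above the bench.
- jar_big: White jar of paint, 92 mm diameter, 85 mm tall, behind the sanding box or left of its duct; leave it alone. Origin: underside.
- jar_mid: White jar of paint, 76 mm diameter, 70 mm tall, behind the sanding box or left of its duct; leave it alone. Origin: underside.
- jar_small: White jar of paint, 62 mm diameter, 55 mm tall, behind the sanding box or left of its duct; leave it alone. Origin: underside.
- spray: White bottle, 56 mm diameter, 160 mm tall, beyond the lamp; leave it alone. Origin: underside.
- brush: Dusting brush, 180 mm long, lying on the sanding deck along its robot-side edge; leave it alone. Origin: underside.
- sand_block: Cork sanding block, 65 x 110 x 32 mm, lying on the sanding deck; leave it alone. Origin: underside.
- scraper: Scraper with a wooden handle, 185 mm long, lying in front of the lamp; leave it alone. Origin: underside.

How it is judged:
By the outcome, as a careful person would: the job done as asked, in the order asked, and still so for the second after the job is handed in, while the arm keeps its last pose, push and grip.
It also fails if it takes over 64 s, if anything falls off the work surface, if the arm or the gripper's body presses on something with over 40 N, if the wrist force passes 120 N, or if a joint passes its speed limit or range.

### The arm

A 7-joint arm with a two-finger parallel gripper is mounted at the origin on the work surface. World frame = base frame: x ahead of the robot, y to its left, z up, the work surface at z = 0. Lengths are in mm, angles in rad, forces in N, time in s.
With the tool pointing down it reaches from about 400 to 875 mm from the base axis. Payload 4.4 kg.
Tool frame: the origin (TCP) lies midway between the tips of the shut fingers; the grasp point (between the pads) lies 19 mm behind it; z points along the fingers, y is the line along which they close (so a half turn about z gives the same grasp; the last joint's range is limited). The gripper opens to 85 mm and grips with 20 to 120 N. Pads are 22 mm wide; open, the fingers measure 114 mm over their backs; the gripper's body (76 mm by 85 mm) begins 54 mm behind the grasp point. The pads swing forward as they close: fully open they stand 13 mm farther back than shut.
Start: joints at [1.273, 0.628, 0.038, 1.517, -0.027, 0.996, -0.02], TCP at [149.352, -632.623, 231.313] pointing down, gripper open.
Joint ranges: [-3.06, 3.06], [-0.37, 2.12], [-1.25, 1.32], [0.18, 2.47], [-1.1, 4.24], [0.23, 1.98], [-2.94, 2.94]. Speed limits (rad/s): [2.57, 2.57, 3.14, 3.14, 3.14, 3.14, 3.14].

### API

Orientations are given as [roll, pitch, yaw] about the fixed x, y, z axes, in that order (R = Rz(yaw) Ry(pitch) Rx(roll)).
In Python, from cell import read_state, get_image, finish_job gives the robot as it stands.
- The arm moves only by the tool send_rows, never from a script. Its argument "series" is a list of rows, each an object of numbers: "ax", "ay", "az": the turn, a rotation vector about the tool's x, y, z in rad; "dx", "dy", "dz": the shift along the tool's x, y, z in cm; "hand": the closure, from 0 (fully open) to 1 (shut). In form: [{"ax": .., "ay": .., "az": .., "dx": .., "dy": .., "dz": .., "hand": ..}, ...]. A call has 1 to 10 rows; each row is the pose to reach, as a shift and turn from the pose commanded when the call began, along the tool's axes at that moment; what a row does not reach only later rows make up. A row lasts 1/10 s, in which the tool goes at most 50 mm and 8.59 degrees, less where a joint would pass 70% of its speed; a pose out of reach is approached as far as the arm can. A call with a gripper value outside its range is refused whole. The fingers move at their own pace and stop on an object; the grip force is fixed at half the most. Time passes only in rows, so rows that repeat a pose let the fingers close. It gives the time, the measured TCP pose, the force, the opening and the grip force at its end, in the units of the state.
- read_state(): the state, without advancing time (a new reading comes with each control period).
- get_image(name): name is "side" or "top" or "wrist"; returns a dict with "pixels" (384x512x3 uint8, red, green, blue), "mtx" (3x3 intrinsics, pixels), "k1" (the pictures are not rectified: a ray, as slopes to the right and down, at radius r is drawn at 1 + k1 r^2 times it, then the intrinsics apply), "R" (3x3) and "t" (3): a world point X has camera coordinates R X + t. Camera axes: x right, y down, z forward; pixel columns grow to the right and rows downward; lengths in mm; the calibration is good to about 2 mm. A picture is of the moment at which its call begins. There is no depth.
- finish_job(): hands the job in; it is judged then, once.
The state is a dict: "clock": time; "qpos": joint angles; "qd": joint speeds; "tau": joint torques, N m; "eef_pos": TCP position; "tool_rot": TCP orientation; "force": force on the tool from outside, world axes, zero at the start; "torque": the same for the moment, N m; "width": finger opening in mm; "gripper_force": force on a finger pad.
Only numpy, scipy, OpenCV 4.12 (cv2) and the standard library are available. Lean on these libraries where they do the work, as an engineer would, in place of code of your own. Each camera call takes 0.05 s, during which the arm holds its last target. There are 200 camera calls.

## Working session

There is one attempt and no reset: what is moved stays moved. The work goes in short steps, Python scripts to look and compute and a tool call to move; the robot and the scene stay as the last step left them, time stands still between calls to the robot, and variables do not carry over. Pictures are saved under pics/ and viewed, at most 12 in all, crops included, and the job is handed in when it is done.

Besides the shell and the picture viewer there is one more tool, called after "Emit:" as a command line: name --argument value ..., lists and objects as JSON in quotes. send_rows: Moves the arm, as the interface text tells. Its arguments: {"type":"object","properties":{"series":{"type":"array","items":{"type":"object","properties":{"ax":{"type":"number"},"ay":{"type":"number"},"az":{"type":"number"},"dx":{"type":"number"},"dy":{"type":"number"},"dz":{"type":"number"},"hand":{"type":"number"}}}}},"required":["series"]}

```bash
ls; mkdir -p pics; cat > h.py <<'E'
import numpy as np, cv2
from scipy.spatial.transform import Rotation as Rot
from cell import read_state, get_image, finish_job
def snap(n,f=None):
    im=get_image(n)
    for k in('mtx','R','t'): im[k]=np.array(im[k],float)
    im['t']=im['t'].ravel()
    if f: cv2.imwrite('pics/'+f,im['pixels'][...,::-1])
    return im
def ray(im,uv):
    # k1 model: distorted = u(1+k1 r^2), same as cv2's
    p=cv2.undistortPoints(np.array([[uv]],float),im['mtx'],np.array([im['k1'],0,0,0.]))[0,0]
    d=im['R'].T@np.array([p[0],p[1],1]); return -im['R'].T@im['t'], d/np.linalg.norm(d)
def onz(im,uv,z):
    c,d=ray(im,uv); return c+d*(z-c[2])/d[2]
def tri(*obs):
    A=np.zeros((3,3));b=np.zeros(3)
    for im,uv in obs:
        c,d=ray(im,uv);P=np.eye(3)-np.outer(d,d);A+=P;b+=P@c
    X=np.linalg.solve(A,b); return X
def proj(im,X):
    return cv2.projectPoints(np.array([X],float),cv2.Rodrigues(im['R'])[0],im['t'],im['mtx'],np.array([im['k1'],0,0,0.]))[0].reshape(-1,2)
def save(im,f): np.save(f,im,allow_pickle=True)
def load(f): return np.load(f,allow_pickle=True).item()
E
python3 - <<'E'
from h import *
for n in('side','top'):
    im=snap(n,n+'0.png'); save(im,n+'0.npy'); print(n,-im['R'].T@im['t'],im['R'][2],im['k1'])
s=read_state(); print(s)
E
```

```text
pics
side [229.92340587 979.53945381 875.35809205] [ 0.2516121  -0.76101453 -0.59795337] -0.00646071410323057
top [ 298.31887888   34.88119649 1662.88588561] [ 0.16679348 -0.0029177  -0.98598754] -0.20633618583371002
{'clock': 0.1, 'qpos': array([ 1.27318478,  0.629252  ,  0.03845857,  1.51827875, -0.02700344,
        0.99628303, -0.02002443]), 'qd': array([-1.68758861e-03, -3.14106064e-03,  1.89367286e-03, -4.67875179e-03,
       -3.03225394e-04, -1.96186029e-05,  1.57409765e-03]), 'tau': array([ 3.09389448e-03, -5.64539444e+01,  1.23138864e+00, -1.93975085e+01,
        1.15876616e-02,  5.38838940e-03, -2.05422474e-06]), 'eef_pos': array([ 149.22564842, -632.06317195,  230.47891377]), 'tool_rot': array([-3.13989001e+00,  2.24742308e-05,  2.31773844e-01]), 'force': array([-0.34681745, -0.5308868 , -1.24529065]), 'torque': array([-0.00309685, -0.01489061,  0.0329387 ]), 'gripper_force': 0.0, 'width': 85.42831331276471}
```

View pics/side0.png

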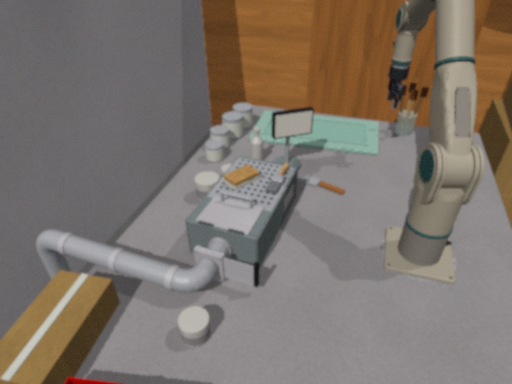

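View pics/top0.png

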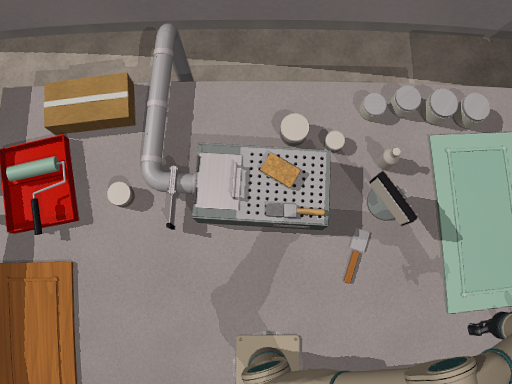

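```bash
python3 - <<'E'
from h import *
t=load('top0.npy')['pixels'];s=load('side0.npy')['pixels']
def c(p,x,y,w=80,h=60): return cv2.resize(p[y:y+h,x:x+w],(400,300),interpolation=cv2.INTER_CUBIC)
a=np.vstack([np.hstack([c(t,350,165),c(s,250,100)]),np.hstack([c(t,150,155,100,75),c(s,190,185,120,90)])])
cv2.imwrite('pics/c1.png',a[...,::-1])
E
```

```text
(no output)
```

View pics/c1.png

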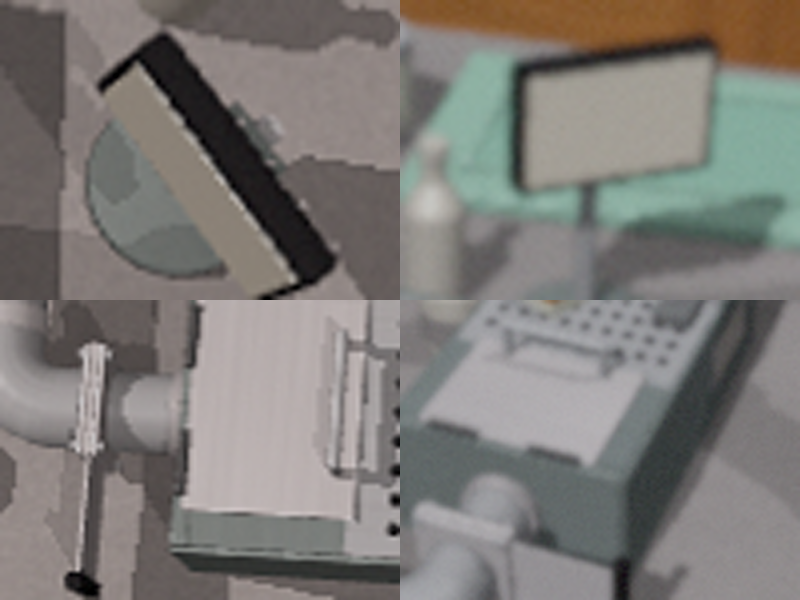

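```bash
cat >> h.py <<'E'
np.set_printoptions(precision=3,suppress=True)
def boxframe(o,yaw):
    return lambda p: np.r_[Rot.from_euler('z',yaw).as_matrix()@np.r_[p]+np.r_[o,0]]
E
python3 - <<'E'
from h import *
T=load('top0.npy');S=load('side0.npy')
P={'post':((170.5,225.5),(256.6,263.6)),'barA':((234.5,162.5),(221.5,194.9)),'barB':((234.5,197.5),(256.6,200.9)),
'litTfar':((378,178),(274.4,116)),'litTnear':((409.6,221),(312.4,110.4))}
X={}
for k,(a,b) in P.items():
    X[k]=tri((T,a),(S,b)); print(k,X[k],proj(T,X[k])-a,proj(S,X[k])-b)
print('barmid',(X['barA']+X['barB'])/2)
d=X['barB']-X['barA'];print('bar yaw',np.arctan2(d[1],d[0]),np.linalg.norm(d))
# lamp face: side corners
d=X['litTnear']-X['litTfar'];print('lamp dir',np.arctan2(d[1],d[0]),np.linalg.norm(d))
# box top edges by planes (z=140): deck end corners from top/gate body line
g=[(175,168),(171,226)]
for uv,z in((g[0],120),(g[1],126)): print('gate',onz(T,uv,z))
# box: side mask contour rect at top z=140 in top image
hsv=cv2.cvtColor(T['pixels'],cv2.COLOR_RGB2HSV)
for uv in((196,145),(330,150),(328,221),(194,217)): print(uv,onz(T,uv,140), T['pixels'][uv[1],uv[0]])
E
```

```text
post [451.369 303.124 115.522] [[0.058 0.333]] [[-0.376 -0.07 ]]
barA [637.678 100.865 168.557] [[0.327 1.266]] [[-1.223 -0.261]]
barB [524.247  99.29  170.192] [[0.522 2.767]] [[-2.659 -0.534]]
litTfar [ 575.19  -315.979  267.49 ] [[-0.053 -0.27 ]] [[0.202 0.037]]
litTnear [ 446.711 -403.671  270.959] [[0.101 0.718]] [[-0.522 -0.071]]
barmid [580.963 100.077 169.375]
bar yaw -3.1277034732713274 113.45351506454473
lamp dir -2.5426799173883965 155.5925527792999
gate [635.258 293.334 120.   ]
gate [449.818 299.904 126.   ]
(196, 145) [705.094 225.461 140.   ] [136 126 123]
(330, 150) [ 689.308 -197.621  140.   ] [102 100  98]
(328, 221) [ 464.301 -185.794  140.   ] [68 65 63]
(194, 217) [476.589 226.658 140.   ] [131 135 132]
```

```bash
cat >> h.py <<'E'
def rel(*wps):
    """tool-frame shift (cm) and turn to each world waypoint (x,y,z,yaw[,roll about world x tilt])"""
    s=read_state();R0=Rot.from_euler('xyz',s['tool_rot'])
    for w in wps:
        R1=Rot.from_euler('xyz',[np.pi,0,w[3]])
        print(w,'d',np.round(R0.inv().apply(np.array(w[:3])-s['eef_pos'])/10,2),'a',np.round((R0.inv()*R1).as_rotvec(),3))
E
python3 -c "
from h import *
rel((300,-300,300,-.033),(430,-50,300,-.033),(425,150,280,-.033),(415,303,250,-.033))"
```

```text
(300, -300, 300, -0.033) d [ 22.3  -28.87  -6.9 ] a [-0.002  0.     0.265]
(430, -50, 300, -0.033) d [ 40.7  -50.21  -6.87] a [-0.002  0.     0.265]
(425, 150, 280, -0.033) d [ 44.8  -69.79  -4.83] a [-0.002  0.     0.265]
(415, 303, 250, -0.033) d [ 47.35 -84.9   -1.81] a [-0.002  0.     0.265]
```

Emit:
send_rows --series '[{"dx":22.3,"dy":-28.9,"dz":-6.9,"az":0.265,"hand":0},{"dx":22.3,"dy":-28.9,"dz":-6.9,"az":0.265,"hand":0},{"dx":22.3,"dy":-28.9,"dz":-6.9,"az":0.265,"hand":0},{"dx":22.3,"dy":-28.9,"dz":-6.9,"az":0.265,"hand":0},{"dx":22.3,"dy":-28.9,"dz":-6.9,"az":0.265,"hand":0},{"dx":22.3,"dy":-28.9,"dz":-6.9,"az":0.265,"hand":0},{"dx":22.3,"dy":-28.9,"dz":-6.9,"az":0.265,"hand":0},{"dx":40.7,"dy":-50.2,"dz":-6.9,"az":0.265,"hand":0},{"dx":40.7,"dy":-50.2,"dz":-6.9,"az":0.265,"hand":0},{"dx":40.7,"dy":-50.2,"dz":-6.9,"az":0.265,"hand":0}]'

```text
invalid input at $.series[0]: expected keys ax, ay, az, dx, dy, dz, hand
```

```bash
python3 -c "
from h import *
rel((430,-50,300,-.033),(425,150,280,-.033),(415,303,250,-.033))"
```

```text
(430, -50, 300, -0.033) d [ 40.7  -50.21  -6.87] a [-0.002  0.     0.265]
(425, 150, 280, -0.033) d [ 44.8  -69.79  -4.83] a [-0.002  0.     0.265]
(415, 303, 250, -0.033) d [ 47.35 -84.9   -1.81] a [-0.002  0.     0.265]
```

Emit:
send_rows --series '[{"ax":0,"ay":0,"dx":22.3,"dy":-28.9,"dz":-6.9,"az":0.265,"hand":0},{"ax":0,"ay":0,"dx":22.3,"dy":-28.9,"dz":-6.9,"az":0.265,"hand":0},{"ax":0,"ay":0,"dx":22.3,"dy":-28.9,"dz":-6.9,"az":0.265,"hand":0},{"ax":0,"ay":0,"dx":22.3,"dy":-28.9,"dz":-6.9,"az":0.265,"hand":0},{"ax":0,"ay":0,"dx":22.3,"dy":-28.9,"dz":-6.9,"az":0.265,"hand":0},{"ax":0,"ay":0,"dx":22.3,"dy":-28.9,"dz":-6.9,"az":0.265,"hand":0},{"ax":0,"ay":0,"dx":22.3,"dy":-28.9,"dz":-6.9,"az":0.265,"hand":0},{"ax":0,"ay":0,"dx":40.7,"dy":-50.2,"dz":-6.9,"az":0.265,"hand":0},{"ax":0,"ay":0,"dx":40.7,"dy":-50.2,"dz":-6.9,"az":0.265,"hand":0},{"ax":0,"ay":0,"dx":40.7,"dy":-50.2,"dz":-6.9,"az":0.265,"hand":0}]'

```text
clock: 1.1
eef_pos: [360.5, -184.2, 298.5]
tool_rot: [3.141, -0.0, -0.033]
force: [1.4, -0.1, -0.0]
width: 85.5
gripper_force: 0.0
```

```bash
python3 -c "
from h import *
rel((430,-50,300,-.033),(425,150,280,-.033),(415,303,250,-.033))"
```

```text
(430, -50, 300, -0.033) d [  6.5  -13.64  -0.15] a [ 0. -0. -0.]
(425, 150, 280, -0.033) d [  5.33 -33.62   1.84] a [ 0. -0. -0.]
(415, 303, 250, -0.033) d [  3.81 -48.88   4.84] a [ 0. -0. -0.]
```

Emit:
send_rows --series '[{"ax":0,"ay":0,"az":0,"dx":5.3,"dy":-33.6,"dz":0,"hand":0},{"ax":0,"ay":0,"az":0,"dx":5.3,"dy":-33.6,"dz":0,"hand":0},{"ax":0,"ay":0,"az":0,"dx":5.3,"dy":-33.6,"dz":0,"hand":0},{"ax":0,"ay":0,"az":0,"dx":5.3,"dy":-33.6,"dz":0,"hand":0.5},{"ax":0,"ay":0,"az":0,"dx":5.3,"dy":-33.6,"dz":0,"hand":1},{"ax":0,"ay":0,"az":0,"dx":5.3,"dy":-33.6,"dz":0,"hand":1},{"ax":0,"ay":0,"az":0,"dx":3.8,"dy":-48.9,"dz":4.8,"hand":1},{"ax":0,"ay":0,"az":0,"dx":3.8,"dy":-48.9,"dz":4.8,"hand":1},{"ax":0,"ay":0,"az":0,"dx":3.8,"dy":-48.9,"dz":4.8,"hand":1},{"ax":0,"ay":0,"az":0,"dx":3.8,"dy":-48.9,"dz":4.8,"hand":1}]'

```text
clock: 2.1
eef_pos: [413.9, 303.2, 249.6]
tool_rot: [3.141, 0.0, -0.033]
force: [-0.5, 0.5, -0.8]
width: 0.2
gripper_force: 0.0
```

```bash
python3 -c "
from h import *
im=snap('wrist','w1.png'); save(im,'w1.npy'); print(-im['R'].T@im['t'],im['R'])
rel((415,303,250,-.033),(415,303,100,-.033)); print(proj(im,(451,303,126)))"
```

```text
[494.394 300.47  392.497] [[-0.033 -0.999 -0.   ]
 [-0.95   0.032  0.311]
 [-0.311  0.01  -0.95 ]]
(415, 303, 250, -0.033) d [ 0.36  0.98 -0.19] a [-0.008  0.002  0.009]
(415, 303, 100, -0.033) d [ 0.4   1.09 14.81] a [-0.008  0.002  0.009]
[[261.15  140.835]]
```

View pics/w1.png

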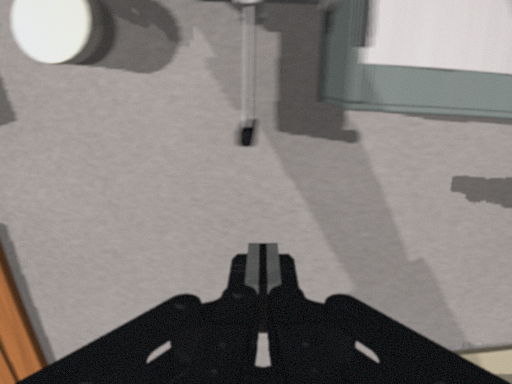

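```bash
python3 -c "
from h import *
snap('wrist');snap('wrist');im=snap('wrist')
s=read_state();print(s['eef_pos'],s['qd'].round(3))
g=im['pixels'].max(2)[90:180,200:320]<45
n,l,st,c=cv2.connectedComponentsWithStats(g.astype('uint8'));print(st,c+[200,90])
T=load('top0.npy')
print(proj(im,(451,303,126)))
for k in range(1,n):
  if st[k,4]>30:
    u,v=c[k]+[200,90]; print(onz(im,(u,v),126))
rel((415,303,100,-.033))
save(im,'w1.npy')"
```

```text
[413.436 302.033 249.443] [ 0.044 -0.028  0.03   0.019  0.006  0.005  0.002]
[[    0     0   120    90 10516]
 [   46    28    15    25   284]] [[259.663 134.559]
 [253.454 132.327]]
[[263.314 138.887]]
[456.362 310.571 126.   ]
(415, 303, 100, -0.033) d [ 0.18 -0.12 14.94] a [0.001 0.002 0.003]
```

```bash
python3 -c "
from h import *
im=snap('wrist')
s=read_state();print(s['eef_pos'],s['qd'].round(3))
def blob(im,x,y,w,h,th):
    g=im['pixels'][y:y+h,x:x+w].max(2)<th
    n,l,st,c=cv2.connectedComponentsWithStats(g.astype('uint8'))
    k=1+np.argmax(st[1:,4]);print(st[k]+[x,y,0,0,0]);return c[k]+[x,y]
a=blob(im,200,90,120,90,45)
T=load('top0.npy');b=blob(T,160,215,25,20,45)
S=load('side0.npy');c=blob(S,250,258,14,30,45)
print(a,b,c,onz(im,a,126),onz(T,b,120),onz(S,c,80),tri((im,a),(T,b)))
for y in range(222,232): print(T['pixels'][y,163:180].max(1))
"
```

```text
[414.062 300.558 249.815] [ 0.029 -0.02   0.014  0.009  0.     0.001 -0.003]
[242 119  16  25 293]
[167 223   8   6  35]
[255 263   4  22  74]
[249.857 133.242] [170.4   225.514] [256.257 273.122] [456.641 310.497 126.   ] [451.921 302.87  120.   ] [450.482 306.118  80.   ] [453.349 309.626  93.86 ]
[149 147 149 149 148 131 176  59  67  79  83 123 150 148 147 149 148]
[145 148 151 116  19  17  19  22  54  69  80 136 147 149 146 149 151]
[143 151 152  54  32  30  29   9   8  40  80 137 146 146 147 150 151]
[144 150 156  61  30  34  34  13  12   8  38 106 143 146 148 149 146]
[147 148 152  77  29  27  33  15   6  10   3  25 101 150 146 146 143]
[147 148 150 122  79  49  13   5   5   3   4  43 130 151 144 147 144]
[147 149 147 145 153 129  81  48  11   3   2  38 128 150 144 146 143]
[148 149 149 142 146 148 154 125  74  67  64  70 127 148 146 146 143]
[145 146 147 144 143 144 148 152 149 155 155 152 151 146 145 147 145]
[146 145 147 145 143 145 148 150 146 147 151 150 147 143 145 145 144]
```

Emit:
send_rows --series '[{"ax":0,"ay":0,"az":0,"dx":-0.2,"dy":-0.6,"dz":5,"hand":1},{"ax":0,"ay":0,"az":0,"dx":-0.2,"dy":-0.6,"dz":9,"hand":1},{"ax":0,"ay":0,"az":0,"dx":-0.2,"dy":-0.6,"dz":13,"hand":1},{"ax":0,"ay":0,"az":0,"dx":-0.2,"dy":-0.6,"dz":15.5,"hand":1},{"ax":0,"ay":0,"az":0,"dx":-0.2,"dy":-0.6,"dz":15.5,"hand":1},{"ax":0,"ay":0,"az":0,"dx":-0.2,"dy":-0.6,"dz":15.5,"hand":1},{"ax":0,"ay":0,"az":0,"dx":1.5,"dy":-0.6,"dz":15.5,"hand":1},{"ax":0,"ay":0,"az":0,"dx":2.5,"dy":-0.6,"dz":15.5,"hand":1},{"ax":0,"ay":0,"az":0,"dx":3,"dy":-0.6,"dz":15.5,"hand":1},{"ax":0,"ay":0,"az":0,"dx":3.5,"dy":-0.6,"dz":15.5,"hand":1}]'

```text
clock: 3.35
eef_pos: [449.4, 306.1, 96.3]
tool_rot: [-3.141, 0.0, -0.034]
force: [-4.4, -0.4, 3.3]
width: 0.1
gripper_force: 1.7
```

```bash
python3 -c "
from h import *
im=snap('wrist','w2.png'); s=read_state();print(s['eef_pos'],s['force'])"
```

```text
[450.42  306.058  96.061] [-1.242  0.221  1.716]
```

View pics/w2.png

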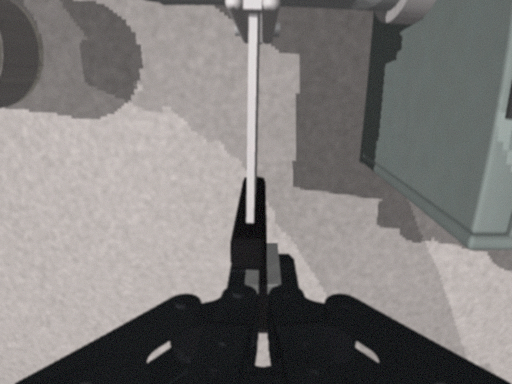

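Emit:
send_rows --series '[{"ax":0,"ay":0,"az":0,"dx":0.7,"dy":0,"dz":0,"hand":1},{"ax":0,"ay":0,"az":0,"dx":1.4,"dy":0,"dz":0,"hand":1},{"ax":0,"ay":0,"az":0,"dx":2.1,"dy":0,"dz":0,"hand":1},{"ax":0,"ay":0,"az":0,"dx":2.8,"dy":0,"dz":0,"hand":1},{"ax":0,"ay":0,"az":0,"dx":3.4,"dy":0,"dz":0,"hand":1},{"ax":0,"ay":0,"az":0,"dx":3.8,"dy":0,"dz":0,"hand":1},{"ax":0,"ay":0,"az":0,"dx":4.0,"dy":0,"dz":0,"hand":1}]'

```text
clock: 4.1
eef_pos: [490.0, 304.2, 95.0]
tool_rot: [3.141, 0.0, -0.034]
force: [-3.2, -2.1, 1.1]
width: -0.2
gripper_force: 1.6
```

Emit:
send_rows --series '[{"ax":0,"ay":0,"az":0,"dx":0.2,"dy":0,"dz":0,"hand":1},{"ax":0,"ay":0,"az":0,"dx":0.4,"dy":0,"dz":0,"hand":1},{"ax":0,"ay":0,"az":0,"dx":0.6,"dy":0,"dz":0,"hand":1}]'

```text
clock: 4.4
eef_pos: [495.3, 304.3, 95.1]
tool_rot: [3.141, 0.001, -0.033]
force: [-3.6, -1.7, -0.0]
width: 0.0
gripper_force: 1.6
```

Emit:
send_rows --series '[{"ax":0,"ay":0,"az":0,"dx":0.2,"dy":0,"dz":0,"hand":1},{"ax":0,"ay":0,"az":0,"dx":0.4,"dy":0,"dz":0,"hand":1},{"ax":0,"ay":0,"az":0,"dx":0.6,"dy":0,"dz":0,"hand":1}]'

```text
clock: 4.7
eef_pos: [499.5, 304.3, 95.1]
tool_rot: [3.14, 0.004, -0.033]
force: [-10.4, -2.3, 5.7]
width: 0.3
gripper_force: 5.4
```

Emit:
send_rows --series '[{"ax":0,"ay":0,"az":0,"dx":0.2,"dy":0,"dz":0,"hand":1},{"ax":0,"ay":0,"az":0,"dx":0.4,"dy":0,"dz":0,"hand":1}]'

```text
clock: 4.9
eef_pos: [499.5, 304.3, 95.1]
tool_rot: [3.138, 0.01, -0.031]
force: [-19.0, -2.0, 12.3]
width: -0.3
gripper_force: 9.7
```

```bash
python3 -c "
from h import *
rel((480,304,95,-.033),(480,304,280,-.033),(586,101,280,-.033))"
```

```text
(480, 304, 95, -0.033) d [-1.94  0.09  0.03] a [0.004 0.01  0.002]
(480, 304, 280, -0.033) d [ -2.13   0.16 -18.47] a [0.004 0.01  0.002]
(586, 101, 280, -0.033) d [  9.1   20.12 -18.51] a [0.004 0.01  0.002]
```

Emit:
send_rows --series '[{"ax":0,"ay":0,"az":0,"dx":-3,"dy":0,"dz":0,"hand":1},{"ax":0,"ay":0,"az":0,"dx":-3,"dy":0,"dz":0,"hand":1},{"ax":0,"ay":0,"az":0,"dx":-3,"dy":0,"dz":-18.5,"hand":1},{"ax":0,"ay":0,"az":0,"dx":-3,"dy":0,"dz":-18.5,"hand":1},{"ax":0,"ay":0,"az":0,"dx":-3,"dy":0,"dz":-18.5,"hand":0.4},{"ax":0,"ay":0,"az":0,"dx":-3,"dy":0,"dz":-18.5,"hand":0.4},{"ax":0,"ay":0,"az":0,"dx":2,"dy":8,"dz":-18.5,"hand":0.4},{"ax":0,"ay":0,"az":0,"dx":5,"dy":14,"dz":-18.5,"hand":0.4},{"ax":0,"ay":0,"az":0,"dx":7,"dy":18,"dz":-18.5,"hand":0.4},{"ax":0,"ay":0,"az":0,"dx":8,"dy":20,"dz":-18.5,"hand":0.4}]'

```text
clock: 5.9
eef_pos: [569.6, 126.0, 281.7]
tool_rot: [-3.14, -0.006, -0.033]
force: [0.7, 0.7, -0.2]
width: 51.5
gripper_force: 0.0
```

```bash
python3 -c "
from h import *
for i in range(4): snap('side')
im=snap('wrist','w3.png');save(im,'w3.npy')
im=snap('side');save(im,'s3.npy')
s=read_state();print(s['eef_pos'],s['qd'],s['width'])"
```

```text
[567.173 129.055 280.855] [-0.02  -0.004 -0.009  0.009  0.003  0.005  0.001] 50.898384479614556
```

View pics/w3.png

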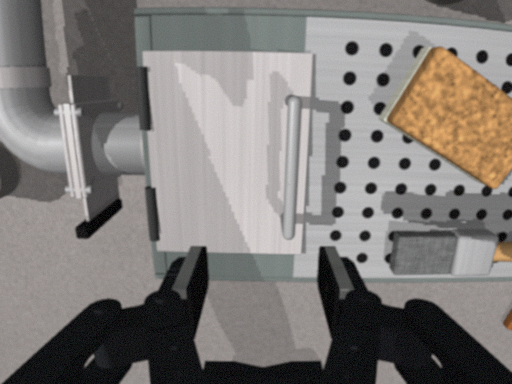

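```bash
python3 -c "
from h import *
W=load('w3.npy');S=load('side0.npy');T=load('top0.npy')
A=onz(W,(293,100),180);B=onz(W,(288,236),180);print('bar',A,B,(A+B)/2,np.hypot(*(A-B)[:2]),np.arctan2(*-(A-B)[:2]*[1,-1])) 
for w,s in (((293,100),(221.5,194.9)),((288,236),(256.6,200.9))):
  X=tri((W,w),(S,s));print('tri',X,proj(S,X)-s)
C=[onz(W,p,144) for p in((143,52),(314,54),(302,253),(155,253))];print(np.array(C))
c=np.array(C);print('flap ctr',c.mean(0));
for a,b in((0,3),(1,2),(0,1),(3,2)): d=c[a]-c[b];print(np.arctan2(d[1],d[0]),np.hypot(*d[:2]))
"
```

```text
bar [637.982 102.239 180.   ] [533.967 107.308 180.   ] [585.975 104.774 180.   ] 104.13752327396773 -1.6194901356489122
tri [635.763 100.269 167.123] [[-0.573  0.099]]
tri [521.079 102.356 166.652] [[-1.994  1.113]]
[[678.714 216.212 144.   ]
 [671.117  82.262 144.   ]
 [499.245  92.271 144.   ]
 [503.707 229.168 144.   ]]
flap ctr [588.196 154.978 144.   ]
-0.07389699051563255 175.4864598884892
-0.05817449948645173 172.16321777899626
1.5141409437870332 134.16587667983094
1.5382169239283174 136.96955503443644
```

```bash
python3 -c "
from h import *
rel((586,105,225,-.045))"
```

```text
(586, 105, 225, -0.045) d [1.95 2.36 5.58] a [-0.002 -0.002  0.013]
```

Emit:
send_rows --series '[{"ax":0,"ay":0,"az":0.01,"dx":1,"dy":1.2,"dz":2.5,"hand":0.4},{"ax":0,"ay":0,"az":0.01,"dx":1.8,"dy":2.2,"dz":5,"hand":0.4},{"ax":0,"ay":0,"az":0.01,"dx":1.9,"dy":2.4,"dz":5.6,"hand":0.4},{"ax":0,"ay":0,"az":0.01,"dx":1.9,"dy":2.4,"dz":5.6,"hand":0.4},{"ax":0,"ay":0,"az":0.01,"dx":1.9,"dy":2.4,"dz":5.6,"hand":0.4}]'

```text
clock: 6.7
eef_pos: [585.0, 104.8, 225.4]
tool_rot: [-3.14, -0.001, -0.041]
force: [0.4, -0.3, -0.4]
width: 51.3
gripper_force: 0.0
```

```bash
python3 -c "
from h import *
for i in range(2): snap('side')
im=snap('wrist','w4.png');save(im,'w4.npy')
s=read_state();print(s['eef_pos'],s['tool_rot'],s['qd'].round(2),s['width'])
print(proj(im,(585.975,104.8,180)),proj(im,(638,102.2,180)))"
```

```text
[585.181 103.988 225.652] [-3.141 -0.002 -0.042] [ 0.  0.  0.  0.  0.  0. -0.] 51.374322474368604
[[261.78  222.169]] [[262.499 135.55 ]]
```

View pics/w4.png

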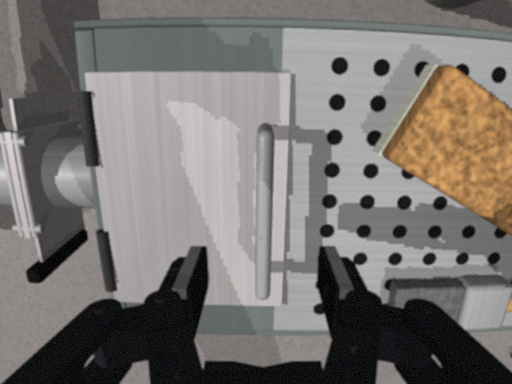

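```bash
python3 -c "
from h import *
A=load('w3.npy');B=load('w4.npy')
L=[]
for a,b in (((293,97),(265,124)),((288,240),(262,300))):
  X=tri((A,a),(B,b));L.append(X);print(X,proj(A,X)-a,proj(B,X)-b)
print(np.mean(L,0),np.linalg.norm(L[0]-L[1]))
rel((586,105,161,-.045))"
```

```text
[639.495  99.83  143.546] [[-0.882 -0.949]] [[1.094 1.139]]
[530.269 107.176 179.75 ] [[0.202 0.091]] [[-0.241 -0.113]]
[584.882 103.503 161.648] 115.30422166416372
(586, 105, 161, -0.045) d [ 0.06 -0.1   6.47] a [-0.001 -0.002  0.003]
```

Emit:
send_rows --series '[{"ax":0,"ay":0,"az":0,"dx":0.1,"dy":-0.1,"dz":2.5,"hand":0.4},{"ax":0,"ay":0,"az":0,"dx":0.1,"dy":-0.1,"dz":5,"hand":0.4},{"ax":0,"ay":0,"az":0,"dx":0.1,"dy":-0.1,"dz":6.3,"hand":0.4},{"ax":0,"ay":0,"az":0,"dx":0.1,"dy":-0.1,"dz":6.4,"hand":0.7},{"ax":0,"ay":0,"az":0,"dx":0.1,"dy":-0.1,"dz":6.4,"hand":1},{"ax":0,"ay":0,"az":0,"dx":0.1,"dy":-0.1,"dz":6.4,"hand":1},{"ax":0,"ay":0,"az":0,"dx":0.1,"dy":-0.1,"dz":6.4,"hand":1},{"ax":0,"ay":0,"az":0,"dx":0.1,"dy":-0.1,"dz":6.4,"hand":1}]'

```text
clock: 7.65
eef_pos: [586.7, 103.7, 161.6]
tool_rot: [-3.141, -0.002, -0.044]
force: [-0.4, -0.7, 4.3]
width: 7.7
gripper_force: 58.7
```

Emit:
send_rows --series '[{"ax":0,"ay":0,"az":0,"dx":0,"dy":-0.3,"dz":-0.9,"hand":1},{"ax":0,"ay":0,"az":0,"dx":0,"dy":-0.7,"dz":-1.7,"hand":1},{"ax":0,"ay":0,"az":0,"dx":0,"dy":-1.2,"dz":-2.5,"hand":1},{"ax":0,"ay":0,"az":0,"dx":0,"dy":-1.7,"dz":-3.3,"hand":1},{"ax":0,"ay":0,"az":0,"dx":0,"dy":-2.3,"dz":-4.0,"hand":1},{"ax":0,"ay":0,"az":0,"dx":0,"dy":-2.9,"dz":-4.7,"hand":1}]'

```text
clock: 8.25
eef_pos: [588.1, 130.1, 208.3]
tool_rot: [3.138, -0.002, -0.045]
force: [4.4, -5.4, -4.2]
width: 7.7
gripper_force: 58.2
```

Emit:
send_rows --series '[{"ax":0,"ay":0,"az":0,"dx":0,"dy":-0.7,"dz":-0.6,"hand":1},{"ax":0,"ay":0,"az":0,"dx":0,"dy":-1.4,"dz":-1.2,"hand":1},{"ax":0,"ay":0,"az":0,"dx":0,"dy":-2.2,"dz":-1.8,"hand":1},{"ax":0,"ay":0,"az":0,"dx":0,"dy":-3.0,"dz":-2.3,"hand":1},{"ax":0,"ay":0,"az":0,"dx":0,"dy":-3.8,"dz":-2.7,"hand":1},{"ax":0,"ay":0,"az":0,"dx":0,"dy":-4.7,"dz":-3.0,"hand":1},{"ax":0,"ay":0,"az":0,"dx":0,"dy":-5.6,"dz":-3.3,"hand":1},{"ax":0,"ay":0,"az":0,"dx":0,"dy":-6.4,"dz":-3.5,"hand":1}]'

```text
clock: 9.05
eef_pos: [592.0, 193.5, 245.7]
tool_rot: [3.138, -0.005, -0.046]
force: [2.3, -5.9, 9.5]
width: 7.8
gripper_force: 61.6
```

Emit:
send_rows --series '[{"ax":0,"ay":0,"az":0,"dx":0,"dy":-0.9,"dz":-0.1,"hand":1},{"ax":0,"ay":0,"az":0,"dx":0,"dy":-1.9,"dz":-0.2,"hand":1},{"ax":0,"ay":0,"az":0,"dx":0,"dy":-2.8,"dz":-0.2,"hand":1},{"ax":0,"ay":0,"az":0,"dx":0,"dy":-3.7,"dz":-0.2,"hand":1},{"ax":0,"ay":0,"az":0,"dx":0,"dy":-4.6,"dz":0,"hand":1},{"ax":0,"ay":0,"az":0,"dx":0,"dy":-5.5,"dz":0.1,"hand":1},{"ax":0,"ay":0,"az":0,"dx":0,"dy":-6.4,"dz":0.4,"hand":1},{"ax":0,"ay":0,"az":0,"dx":0,"dy":-7.3,"dz":0.7,"hand":1},{"ax":0,"ay":0,"az":0,"dx":0,"dy":-8.2,"dz":1.1,"hand":1}]'

```text
clock: 9.95
eef_pos: [596.7, 277.3, 233.7]
tool_rot: [3.141, -0.007, -0.045]
force: [6.5, -3.9, 1.7]
width: 7.7
gripper_force: 63.8
```

Emit:
send_rows --series '[{"ax":0,"ay":0,"az":0,"dx":0,"dy":-0.4,"dz":0.2,"hand":1},{"ax":0,"ay":0,"az":0,"dx":0,"dy":-0.7,"dz":0.4,"hand":1},{"ax":0,"ay":0,"az":0,"dx":0,"dy":-0.7,"dz":0.4,"hand":1},{"ax":0,"ay":0,"az":0,"dx":0,"dy":-0.7,"dz":0.4,"hand":0.8},{"ax":0,"ay":0,"az":0,"dx":0,"dy":-0.7,"dz":0.4,"hand":0.8},{"ax":0,"ay":0,"az":0,"dx":0,"dy":-0.7,"dz":0.4,"hand":0.8},{"ax":0,"ay":0,"az":0,"dx":0,"dy":-0.7,"dz":-1.5,"hand":0.8},{"ax":0,"ay":0,"az":0,"dx":0,"dy":-0.7,"dz":-3.5,"hand":0.8},{"ax":0,"ay":0,"az":0,"dx":0,"dy":-0.7,"dz":-7,"hand":0.8},{"ax":0,"ay":0,"az":0,"dx":0,"dy":-0.7,"dz":-10,"hand":0.8}]'

```text
clock: 10.95
eef_pos: [592.7, 286.0, 332.5]
tool_rot: [-3.142, 0.001, -0.042]
force: [0.9, 0.6, 0.5]
width: 17.3
gripper_force: 0.0
```

```bash
python3 -c "
from h import *
rel((590,285,340,-.045),(590,140,320,-.045),(590,140,240,-.045))"
```

```text
(590, 285, 340, -0.045) d [-0.27  0.11 -0.75] a [-0.     0.001  0.003]
(590, 140, 320, -0.045) d [ 0.35 14.59  1.25] a [-0.     0.001  0.003]
(590, 140, 240, -0.045) d [ 0.36 14.59  9.25] a [-0.     0.001  0.003]
```

Emit:
send_rows --series '[{"ax":0,"ay":0,"az":0,"dx":0,"dy":4,"dz":-0.7,"hand":0.5},{"ax":0,"ay":0,"az":0,"dx":0,"dy":8,"dz":-0.7,"hand":0.5},{"ax":0,"ay":0,"az":0,"dx":0.2,"dy":12,"dz":-0.7,"hand":0.5},{"ax":0,"ay":0,"az":0,"dx":0.2,"dy":14,"dz":1,"hand":0.5},{"ax":0,"ay":0,"az":0,"dx":0.2,"dy":14.1,"dz":5,"hand":0.5},{"ax":0,"ay":0,"az":0,"dx":0.2,"dy":14.1,"dz":5,"hand":0.5},{"ax":0,"ay":0,"az":0,"dx":0.2,"dy":14.1,"dz":5,"hand":0.5}]'

```text
clock: 11.65
eef_pos: [588.9, 145.6, 281.5]
tool_rot: [-3.141, 0.002, -0.042]
force: [0.2, 0.5, 0.7]
width: 42.9
gripper_force: 0.0
```

```bash
python3 -c "
from h import *
for i in range(3): S=snap('side')
save(S,'s5.npy')
im=snap('wrist','w5.png');save(im,'w5.npy')
s=read_state();print(s['eef_pos'],s['tool_rot'],s['qd'].round(2),s['width'])
p=im['pixels'];q=cv2.resize(S['pixels'][140:330,130:380],(500,380));
c=np.zeros((384,1012-212,3),'uint8')
cv2.imwrite('pics/c5.png',np.vstack([np.pad(p,((0,0),(0,0),(0,0))),cv2.resize(S['pixels'][170:310,150:337],(512,216+0))])[:600,:,::-1])
print(proj(im,(587.6,144.8,122)))"
```

```text
[590.313 145.922 283.028] [-3.14  -0.003 -0.042] [ 0.    0.    0.    0.01  0.   -0.   -0.  ] 42.8200125851071
[[264.386 177.423]]
```

View pics/c5.png

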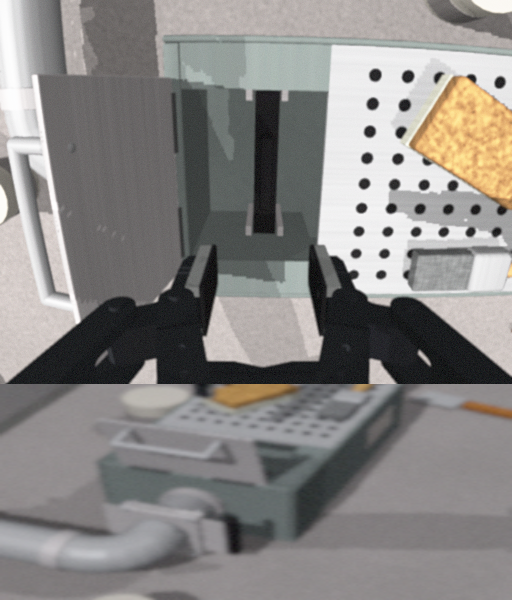

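```bash
python3 -c "
from h import *
im=load('w5.npy');g=im['pixels'].max(2)
for y in range(88,240,8): print(y,g[y,246:290])
"
```

```text
88 [183 184 179 184 183 180 180 174 175 177 180 185 180 186 181 183 183 184
 181 183 183 183 181 180 187 182 187 186 186 186 184 188 183 184 185 182
 184 185 185 186 184 182 186 187]
96 [163 186 183 188 189 173 138 105  91  66  40  39  28  36  37  33  35  30
  35  37  36  33  33  40  42  39  40  38  39  37  29  38  34  48  84 130
 174 190 185 188 188 167 131 103]
104 [ 97  98  96  96  95  95  97  94  90  63  38  31  25  37  34  30  32  36
  38  33  35  29  36  39  37  31  33  27  36  31  30  36  35  64  88  92
  99  92  99  95 103  95  97  98]
112 [ 95  97  96  93  98  94  94  93  90  58  35  30  34  30  33  29  33  37
  32  32  35  25  32  29  37  34  34  27  34  31  33  38  44  64  94  97
  96  97  96 103  98 102  95  99]
120 [89 96 96 94 92 97 94 92 85 55 34 17 30 25 24 24 30 22 31 25 31 31 29 32
 34 32 32 29 25 37 29 29 50 80 94 97 98 95 95 96 95 92 95 97]
128 [ 92  94  96  94 100  91  94  96  77  51  23  25  25  28  31  27  33  24
  26  23  18  21  25  29  32  34  35  36  28  29  35  34  57  87  98  94
  96  97  97  95  96  93  95  93]
136 [ 97  96  91  97  97  96  95  91  76  5
[... 1558 characters left out ...]
4  46  30  34  32  30  27  31  31  32  32
  36  35  34  35  33  33  30  25  35  33  32  66 104 119 118 115 104  96
  92  99  92  98  94  98  99  93]
216 [ 86 107 121 118 115 113  93  64  29  18  30  29  23  21  22  26  30  30
  16  20  26  21  24  24  31  21  24  24  35  59  99 114 120 120 115 104
  81  78  75  75  76  72  76  79]
224 [107 120 115 119 114 109  83  48  30  23  30  14  21  24  23  14  22  27
  27  17  27  22  19  25  31  22  25  22  39  60  85 105 114 116 120 115
 110  89  73  79  79  77  75  79]
232 [132 145 143 142 137 108  78  52  38  36  33  46  40  37  34  30  36  33
  35  35  32  32  29  28  24  28  16  27  39  69  83 120 137 144 147 141
 132  99  76  79  75  75  77  76]
```

```bash
python3 -c "
from h import *
im=load('w5.npy')
for r,a,b in((104,255,279.2),(160,254.3,277),(224,253,275.2)):
  A=onz(im,(a,r),86);B=onz(im,(b,r),86);print((A+B)/2,np.linalg.norm(A-B))
print(onz(im,(266.5,92),86),onz(im,(264,234),86))
c=[onz(im,p,140) for p in((179,90),(330,90))];print(c)
rel((589,145,91,-.045))"
```

```text
[652.116 139.422  86.   ] 23.680676416228483
[596.216 143.037  86.   ] 23.244003338946584
[525.387 147.484  86.   ] 24.163153753982037
[663.547 139.567  86.   ] [513.475 148.074  86.   ]
[array([669.705, 211.586, 140.   ]), array([664.374,  88.088, 140.   ])]
(589, 145, 91, -0.045) d [-0.18  0.12 19.2 ] a [-0.001 -0.003  0.003]
```

Emit:
send_rows --series '[{"ax":0,"ay":0,"az":0.012,"dx":-0.2,"dy":0.2,"dz":4,"hand":0.5},{"ax":0,"ay":0,"az":0.012,"dx":-0.2,"dy":0.2,"dz":8,"hand":0.5},{"ax":0,"ay":0,"az":0.012,"dx":-0.2,"dy":0.2,"dz":11,"hand":0.5},{"ax":0,"ay":0,"az":0.012,"dx":-0.2,"dy":0.2,"dz":11,"hand":0.5}]'

```text
clock: 12.25
eef_pos: [585.1, 142.3, 168.4]
tool_rot: [3.139, 0.007, -0.054]
force: [-0.8, -0.6, 0.0]
width: 43.1
gripper_force: 0.0
```

```bash
python3 -c "
from h import *
snap('side');im=snap('wrist','w6.png')
rel((588.5,143.5,91,-.055))
print(read_state()['force'])
g=cv2.convertScaleAbs(im['pixels'],alpha=2.5,beta=0);cv2.imwrite('pics/w6b.png',g[...,::-1])"
```

```text
(588.5, 143.5, 91, -0.055) d [ 0.01 -0.01  8.14] a [-0.001 -0.001  0.   ]
[ 0.335 -0.397  1.287]
```

View pics/w6b.png

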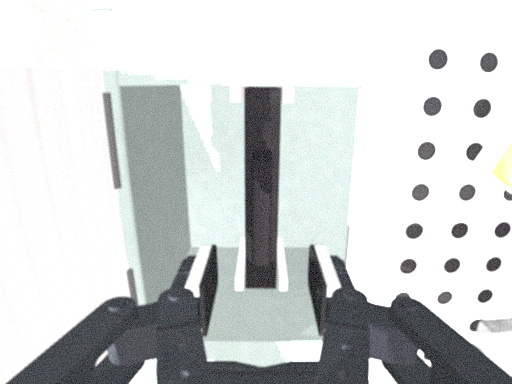

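Emit:
send_rows --series '[{"ax":0,"ay":0,"az":0,"dx":0,"dy":0,"dz":3,"hand":0.5},{"ax":0,"ay":0,"az":0,"dx":0,"dy":0,"dz":5.5,"hand":0.5},{"ax":0,"ay":0,"az":0,"dx":0,"dy":0,"dz":7.2,"hand":0.5},{"ax":0,"ay":0,"az":0,"dx":0,"dy":0,"dz":8.0,"hand":0.5},{"ax":0,"ay":0,"az":0,"dx":0,"dy":0,"dz":8.0,"hand":0.5},{"ax":0,"ay":0,"az":0,"dx":0,"dy":0,"dz":8.0,"hand":0.8},{"ax":0,"ay":0,"az":0,"dx":0,"dy":0,"dz":8.0,"hand":1},{"ax":0,"ay":0,"az":0,"dx":0,"dy":0,"dz":8.0,"hand":1},{"ax":0,"ay":0,"az":0,"dx":0,"dy":0,"dz":8.0,"hand":1},{"ax":0,"ay":0,"az":0,"dx":0,"dy":0,"dz":8.0,"hand":1}]'

```text
clock: 13.35
eef_pos: [588.7, 143.2, 92.8]
tool_rot: [-3.14, -0.003, -0.055]
force: [0.5, 0.8, 6.0]
width: 10.7
gripper_force: 59.8
```

Emit:
send_rows --series '[{"ax":0,"ay":0,"az":0,"dx":0,"dy":0,"dz":-0.8,"hand":1},{"ax":0,"ay":0,"az":0,"dx":0,"dy":0,"dz":-2,"hand":1},{"ax":0,"ay":0,"az":0,"dx":0,"dy":0,"dz":-4,"hand":1},{"ax":0,"ay":0,"az":0,"dx":0,"dy":0,"dz":-6,"hand":1},{"ax":0,"ay":0,"az":0,"dx":0,"dy":0,"dz":-8,"hand":1}]'

```text
clock: 13.85
eef_pos: [587.2, 142.5, 172.6]
tool_rot: [3.141, 0.0, -0.055]
force: [1.1, -0.9, -2.2]
width: 11.0
gripper_force: 58.4
```

Emit:
send_rows --series '[{"ax":0,"ay":0,"az":0,"dx":0,"dy":0,"dz":-2.5,"hand":1},{"ax":0,"ay":0,"az":0,"dx":0,"dy":0,"dz":-5,"hand":1},{"ax":0,"ay":0,"az":0,"dx":0,"dy":0,"dz":-8,"hand":1},{"ax":0,"ay":0,"az":0,"dx":0,"dy":0,"dz":-11,"hand":1},{"ax":0,"ay":0,"az":0,"dx":0,"dy":0,"dz":-13,"hand":1},{"ax":0,"ay":0,"az":0,"dx":0,"dy":0,"dz":-13,"hand":1}]'

```text
clock: 14.45
eef_pos: [588.9, 143.2, 305.0]
tool_rot: [-3.14, -0.006, -0.055]
force: [1.7, -0.2, -2.6]
width: 11.1
gripper_force: 58.6
```

```bash
python3 - <<'E'
from h import *
S=snap('side');T=snap('top');save(S,'s7.npy');save(T,'t7.npy')
s=read_state();print(s['eef_pos'],s['width'],s['gripper_force'])
# lit face, by its warm grey in both views
for n,im,(x0,y0,x1,y1) in(('T',T,(360,165,425,235)),('S',S,(262,100,322,145))):
    p=im['pixels'][y0:y1,x0:x1].astype(int)
    print(n,[im['pixels'][y,x] for y,x in(((205,390),(215,400),(210,395)) if n=='T' else((120,290),(130,280),(120,305)))])
a=np.hstack([cv2.resize(S['pixels'][100:145,262:322],(400,300),interpolation=3),cv2.resize(T['pixels'][170:230,360:440],(400,300),interpolation=3)])
cv2.imwrite('pics/c7.png',a[...,::-1])
rel((588,60,300,-.055),(455,-200,300,.6),(455,-277,300,.6))
E
```

```text
[586.94  142.357 301.114] 11.231102579476987 58.59162926673889
T [array([87, 79, 73], dtype=uint8), array([143, 133, 122], dtype=uint8), array([103,  95,  87], dtype=uint8)]
S [array([167, 163, 155], dtype=uint8), array([122, 117, 111], dtype=uint8), array([167, 163, 155], dtype=uint8)]
(588, 60, 300, -0.055) d [0.56 8.22 0.11] a [ 0.  0. -0.]
(455, -200, 300, 0.6) d [-11.28  34.91   0.13] a [ 0.     0.001 -0.655]
(455, -277, 300, 0.6) d [-10.86  42.6    0.13] a [ 0.     0.001 -0.655]
```

View pics/c7.png

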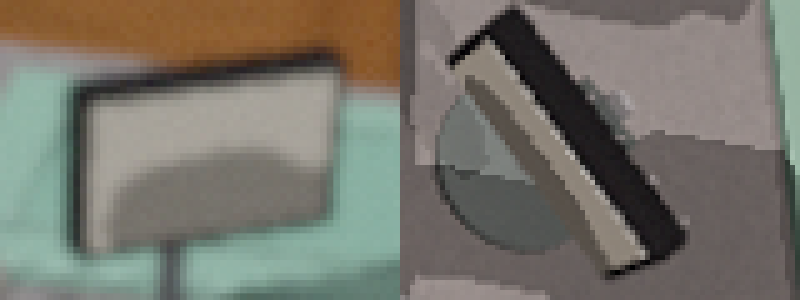

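```bash
python3 - <<'E'
from h import *
T=load('top0.npy');S=load('side0.npy')
m=np.zeros((384,512),'uint8');m[165:235,362:425]=(T['pixels'].max(2)<45)[165:235,362:425]
m=cv2.morphologyEx(m,cv2.MORPH_OPEN,np.ones((3,3),'uint8'))
c=max(cv2.findContours(m,0,2)[0],key=cv2.contourArea).reshape(-1,2)
for z in(280,):
    X=np.array([onz(T,p,z)[:2] for p in c.astype(float)])
    r=cv2.minAreaRect(X.astype('float32'));print('topface',r)
# lit face in S0
p=S['pixels'].astype(int);m=np.zeros((384,512),'uint8');m[104:142,266:320]=((p.min(2)>85)&(p[...,0]-p[...,1]<15)&(p[...,0]>p[...,2]+2))[104:142,266:320]
m=cv2.morphologyEx(m,cv2.MORPH_OPEN,np.ones((3,3),'uint8'))
k=max(cv2.findContours(m,0,2)[0],key=cv2.contourArea)
h=cv2.convexHull(k);q=cv2.approxPolyDP(h,3,True).reshape(-1,2);print(q,cv2.contourArea(k))
M=cv2.moments(k);u=(M['m10']/M['m00'],M['m01']/M['m00']);print('ctr',u,onz(S,u,225))
for a in((274.4,116),(312.4,110.4)): print(onz(S,a,275))
for a in((275,137.4),(311.6,132)): print(onz(S,a,175))
for a in((378,178),(409.6,221)): print('T',onz(T,a,275))
# lower lit edge visible in T (crop: 105,88)->(258,298)
for a in((371.2,182.4),(402,224.5)): print('Tlow',onz(T,a,175))
E
```

```text
topface ((519.3676147460938, -366.23590087890625), (165.05613708496094, 24.76748275756836), 34.502384185791016)
[[312 111]
 [309 132]
 [275 137]
 [276 115]] 772.5
ctr (292.8252427184466, 123.57669902912622) [ 510.922 -359.475  225.   ]
[ 571.752 -300.064  275.   ]
[ 443.173 -394.358  275.   ]
[ 571.651 -317.779  175.   ]
[ 440.545 -408.246  175.   ]
T [ 572.91  -314.214  275.   ]
T [ 448.341 -402.186  275.   ]
Tlow [ 578.866 -317.386  175.   ]
Tlow [ 448.598 -409.085  175.   ]
```

Emit:
send_rows --series '[{"ax":0,"ay":0,"az":-0.03,"dx":-0.5,"dy":1.5,"dz":0,"hand":1},{"ax":0,"ay":0,"az":-0.08,"dx":-1.5,"dy":4.5,"dz":0,"hand":1},{"ax":0,"ay":0,"az":-0.15,"dx":-2.7,"dy":8,"dz":0,"hand":1},{"ax":0,"ay":0,"az":-0.22,"dx":-3.9,"dy":12,"dz":0,"hand":1},{"ax":0,"ay":0,"az":-0.3,"dx":-5.2,"dy":16,"dz":0,"hand":1},{"ax":0,"ay":0,"az":-0.38,"dx":-6.5,"dy":20,"dz":0,"hand":1},{"ax":0,"ay":0,"az":-0.45,"dx":-7.8,"dy":24,"dz":0,"hand":1},{"ax":0,"ay":0,"az":-0.53,"dx":-9.1,"dy":28,"dz":0,"hand":1},{"ax":0,"ay":0,"az":-0.6,"dx":-10.4,"dy":32,"dz":0,"hand":1},{"ax":0,"ay":0,"az":-0.655,"dx":-11.3,"dy":34.9,"dz":0,"hand":1}]'

```text
clock: 15.55
eef_pos: [452.5, -202.3, 299.5]
tool_rot: [-3.139, 0.003, 0.6]
force: [1.3, 0.4, -3.5]
width: 11.7
gripper_force: 58.8
```

Emit:
send_rows --series '[{"ax":0,"ay":0,"az":0,"dx":0,"dy":0,"dz":0,"hand":1},{"ax":0,"ay":0,"az":0,"dx":0,"dy":0,"dz":0,"hand":1},{"ax":0,"ay":0,"az":0,"dx":0,"dy":0,"dz":0,"hand":1},{"ax":0,"ay":0,"az":0,"dx":0,"dy":0,"dz":0,"hand":1}]'

```text
clock: 15.95
eef_pos: [455.7, -198.1, 300.9]
tool_rot: [-3.141, -0.0, 0.602]
force: [-0.1, -0.3, -2.8]
width: 10.9
gripper_force: 58.8
```

```bash
python3 -c "
from h import *
rel((454,-275,270.8,.604)); s=read_state();print(s['qd'].round(3),s['width'],s['torque'])"
```

```text
(454, -275, 270.8, 0.604) d [-4.5   6.25  3.  ] a [-0.001 -0.    -0.002]
[-0.002 -0.003  0.003 -0.006  0.003  0.002  0.002] 10.940597955639905 [-0.021 -0.03   0.015]
```

Emit:
send_rows --series '[{"ax":0,"ay":0,"az":0,"dx":-0.6,"dy":0.8,"dz":0.4,"hand":1},{"ax":0,"ay":0,"az":0,"dx":-1.5,"dy":2,"dz":1,"hand":1},{"ax":0,"ay":0,"az":0,"dx":-2.5,"dy":3.4,"dz":1.7,"hand":1},{"ax":0,"ay":0,"az":0,"dx":-3.4,"dy":4.7,"dz":2.3,"hand":1},{"ax":0,"ay":0,"az":0,"dx":-4.1,"dy":5.7,"dz":2.7,"hand":1},{"ax":0,"ay":0,"az":0,"dx":-4.5,"dy":6.2,"dz":3.0,"hand":1},{"ax":0,"ay":0,"az":0,"dx":-4.5,"dy":6.2,"dz":3.0,"hand":1},{"ax":0,"ay":0,"az":0,"dx":-4.5,"dy":6.2,"dz":3.0,"hand":1},{"ax":0,"ay":0,"az":0,"dx":-4.5,"dy":6.2,"dz":3.0,"hand":1},{"ax":0,"ay":0,"az":0,"dx":-4.5,"dy":6.2,"dz":3.0,"hand":1}]'

```text
clock: 16.95
eef_pos: [453.6, -275.5, 271.7]
tool_rot: [3.141, -0.0, 0.601]
force: [-0.3, 0.3, -2.0]
width: 11.1
gripper_force: 58.8
```

```bash
python3 -c "
from h import *
S=snap('side');T=snap('top');W=snap('wrist');save(S,'s8.npy');save(T,'t8.npy');save(W,'w8.npy')
rel((454,-275,270.8,.604))
# cassette corners, predicted outline
r=Rot.from_euler('z',.604).as_matrix()
Sp,Tp=S['pixels'].copy(),T['pixels'].copy()
a=cv2.resize(Sp[60:180,210:370],(400,300),interpolation=3);b=cv2.resize(Tp[150:270,320:480],(400,300),interpolation=3)
c=cv2.resize(Sp[180:300,160:320],(400,300),interpolation=3);w=cv2.resize(W['pixels'],(400,300))
cv2.imwrite('pics/c8.png',np.vstack([np.hstack([a,b]),np.hstack([c,w])])[...,::-1])
for q in((75,0,-39),(-75,0,-39),(75,0,39),(-75,0,39)):
  X=r@np.array(q)+[454,-275,225];print(proj(S,X),(proj(S,X)-[210,60])*2.5)"
```

```text
(454, -275, 270.8, 0.604) d [ 0.09 -0.03  0.08] a [ 0.    -0.    -0.004]
[[283.275 146.939]] [[183.186 217.348]]
[[319.643 141.321]] [[274.109 203.301]]
[[284.1   128.161]] [[185.251 170.403]]
[[321.661 122.815]] [[279.153 157.037]]
```

View pics/c8.png

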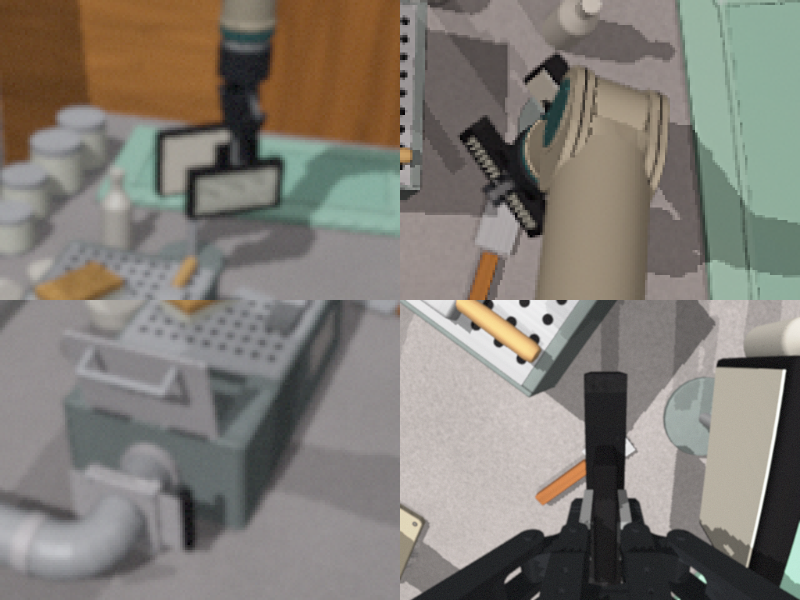

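```bash
python3 - <<'E'
from h import *
W=load('w8.npy')
g=W['pixels'].astype(int)
# top edge of the lit face: last bright->black step along rows
pts=[]
for y in range(100,320,10):
    r=g[y].max(1); k=[x for x in range(430,508) if r[x]>90 and r[x+3]<60]
    if k: pts.append((k[-1]+1.5,y))
X=np.array([onz(W,p,278) for p in pts]);print(len(X),X[0],X[-1])
vx,vy,x0,y0=cv2.fitLine(X[:,:2].astype('float32'),1,0,.01,.01).ravel();th=np.arctan(vy/vx);print('yaw',th)
n=np.array([-np.sin(th),np.cos(th)]);s=read_state()
print('perp dist TCP to face',(s['eef_pos'][:2]-[x0,y0])@n, s['eef_pos'],s['qd'].round(4))
d=np.array([np.cos(th),np.sin(th)])
for p in((492.8,89),):
    print('far end along',(onz(W,p,278)[:2]-s['eef_pos'][:2])@d)
# cassette top (z~ 225+39) edges 
r=g[105:125].max(2).mean(0);print(r[225:300:3].round())
E
```

```text
22 [ 570.053 -311.302  278.   ] [ 486.941 -370.402  278.   ]
yaw 0.6171854
perp dist TCP to face 96.53893322780375 [ 453.44  -275.798  271.56 ] [ 0.004  0.003  0.004  0.     0.001 -0.002  0.002]
far end along 78.93981616730258
[132. 134. 133. 125.  42.  41.  41.  38.  39.  42.  41.  40.  38.  39.
  42.  41.  40.  41.  41.  43.  41.  42. 121. 135. 136.]
```

Emit:
send_rows --series '[{"ax":0,"ay":0,"az":-0.008,"dx":0,"dy":-0.3,"dz":0,"hand":1},{"ax":0,"ay":0,"az":-0.008,"dx":0,"dy":-0.3,"dz":0,"hand":1},{"ax":0,"ay":0,"az":-0.008,"dx":0,"dy":-0.3,"dz":0,"hand":1},{"ax":0,"ay":0,"az":-0.008,"dx":0,"dy":-0.3,"dz":0,"hand":1},{"ax":0,"ay":0,"az":-0.008,"dx":0,"dy":-0.3,"dz":0,"hand":1},{"ax":0,"ay":0,"az":-0.008,"dx":0,"dy":-0.3,"dz":0,"hand":1},{"ax":0,"ay":0,"az":-0.008,"dx":0,"dy":-0.3,"dz":0,"hand":1},{"ax":0,"ay":0,"az":-0.008,"dx":0,"dy":-0.3,"dz":0,"hand":1}]'

```text
clock: 17.9
eef_pos: [451.5, -273.7, 271.3]
tool_rot: [-3.142, 0.0, 0.608]
force: [0.0, -0.2, -3.1]
width: 11.0
gripper_force: 58.8
```

```bash
python3 -c "
from h import *
s=read_state();print(s['eef_pos'],s['qd'].round(3),s['width']);print(finish_job())"
```

```text
[ 451.539 -273.68   271.285] [ 0.     0.001  0.     0.003  0.001 -0.001 -0.002] 11.03066920880942
the job is handed in; nothing more can be done
None
```

I handed the job in at 17.9 s: the blast gate is pushed shut against its stop, the flap is open past upright, and the gripper is holding the cassette upright, square to the lit panel, centred and about 100 mm in front of it.

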